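# Refit the clip-on terminal cover of a watering manifold

### The job

Unlatch the grey terminal cover from its black storage bracket by squeezing its orange button inward while you lift it off, and set it down upright on the bare bench to change your grip. Take it again by its two plain sides, lower it between the two valves of the blue watering manifold and push it straight down over the two white hooks until both sides click and it sits fully home. Leave the cover there, and do not shift the other things on the bench.

Things in the scene. Friction and masses are not known exactly. Their poses are not given: they have to be found in the camera images.
- cover: Grey plastic cover, an upside-down box open below, about 125 g: 60 mm along x, 62 mm along y, 38 mm high (z). Origin: centre of the underside. Its x faces are plain. Each y face has a window for a hook, 25 mm wide, 7 to 21 mm above the underside; the +y face also has the orange button. It starts on the bracket, axes parallel, underside 12 mm above the bench, latched until the button is pressed
- cover_tab (a joint): Orange release button of the cover: m pressed in, 0 = out (7 mm proud of the +y face), 0.007 = flush. 18 mm wide, mid-face, 22 to 35 mm above the underside. Spring 2.4 N, 8 N when flush. The latch is free when it is in by 6 mm. A grip across the two y faces (69 mm, 62 mm pressed) presses it and holds the cover; 15 to 30 N suits
- bracket: Black storage bracket fixed to the bench, 66 x 92 mm (x, y), 12 mm thick. Origin: centre of its underside. A locating block 5 mm high and a steel latch post (top 31.5 mm above the bench) stand on it inside the cover: lift straight up by 35 mm or more before moving sideways
- manifold: Blue watering manifold fixed to the bench, 66 x 154 mm (x, y), base 12 mm thick. Origin: centre of its underside. Valves at both y ends (44 mm wide, inner faces 84 mm apart, tops 72 mm above the bench, brass ports to 31 mm either side) leave no room for fingers at the cover's y faces: it is put on with the fingers at its x faces
- manifold_seat (a point): Centre of the cover's place, on top of the manifold's base, 12 mm above the bench; axes as the manifold's. Seated, the cover's origin lies here, its y axis parallel to the manifold's (either way round will do), its top 50 mm above the bench
- hook_1 (a joint): White snap hook at the +y end of the seat, 16 mm wide, 20 mm high: rad bent inward, 0 at rest. Its slant guides the cover (2 mm off centre in y, 4 mm in x) and starts to bend with the cover's underside 15 mm above the seat; it bends by 0.2 to 0.35 and springs back to 0 through the window when the underside is 1.5 mm above the seat. Both hooks together take about 8 to 16 N of push
- hook_2 (a joint): The like hook at the -y end of the seat
- cover_end_1 (a point): Middle of the lower edge of the cover's +y face (button end), at the underside
- cover_end_2 (a point): Middle of the lower edge of the cover's -y face, at the underside
- bench_vise: Blue bench vice fixed at the front edge of the bench, of world extents x 0.25 to 0.47, y -0.12 to 0.06. Its foot is only 15 mm high; its body and jaws, up to 155 mm high, fill x 0.25 to 0.46, y -0.08 to 0.02. Never moves
- drawer_cabinet: Grey small-parts cabinet with clear drawers at the back, fixed, 215 mm high; it fills x 0.67 to 0.85, y 0.05 to 0.37 in the world frame. Never moves
- clay_trough: Long open clay trough at the back right, fixed, 120 mm high, with thin metal markers standing higher in it; it fills x 0.59 to 0.85, y -0.46 to -0.31 in the world frame. Never moves
- tape_measure: Yellow tape measure, 38 x 82 x 64 mm high, upright, long along its y; origin at the centre of its underside. Bystander
- pliers: Blue-handled pliers lying flat, 58 x 188 x 13 mm, long along y; origin at the centre of the underside. Bystander
- seed_packet_2: Paper packet with a green flower lying flat, 112 x 82 x 10 mm; origin at the centre of the underside. Bystander
- screwdriver_2: Black screwdriver lying, 29 x 168 x 29 mm, long along y; origin at the centre of the underside. Bystander
- tape_roll_2: Roll of tan tape lying flat, 94 mm across, 48 mm high; origin at the centre of the underside. Bystander
- paint_tin: Small red paint tin, 77 mm across, 76 mm high; origin at the centre of the underside. Bystander
- head_lamp: Black head lamp with grey strap, 110 x 104 x 42 mm; origin at the centre of the underside. Bystander
- clay_pot_4: Small clay flower pot, 74 mm across, 65 mm high; origin at the centre of the underside. Bystander

How it is judged:
On the way, in this order (a step that is already met when the one before it is completed fails the run):
1. the cover is unlatched and lifted clear of the bracket (height (world z) of cover above 0.045 m), for 0.1 s.
2. the cover stands upright on the bare bench, let go (height (world z) of cover below 0.005 m and angle between cover's own z axis and vertical below 0.06 rad and contact force between the fingers and cover below 0.1 N and linear speed of cover below 0.02 m/s), for 0.2 s.
3. the cover is lifted again by its plain sides, with the button out (height (world z) of cover above 0.03 m and value of joint cover_tab below 0.002 m and contact force between the fingers and cover above 0.5 N), for 0.1 s.
At the end, for the whole second after the job is handed in: The cover sits on the manifold's seat with both ends of its lower edge within 3 mm of the seat, within 8 mm of its centre, its y axis within 0.15 rad of the manifold's (either way round), tilted less than 0.06 rad, both hooks sprung back (below 0.08 rad), the cover at rest and let go (z of each of cover_end_1, cover_end_2 in the frame of manifold_seat below 0.003 m and horizontal distance between cover and manifold_seat below 0.008 m and angle between the y axis of cover and the y axis of manifold, either way round below 0.15 rad and angle between cover's own z axis and vertical below 0.06 rad and value of joint each of hook_1, hook_2 below 0.08 rad and linear speed of cover below 0.01 m/s); the robot touches nothing.
It fails at once if one of the eight loose bystanders is shifted by more than 30 mm (distance of any of tape_measure, pliers, seed_packet_2, screwdriver_2, tape_roll_2, paint_tin, head_lamp, clay_pot_4 from where it was at the start of the episode above 0.03 m).
It also fails if it takes over 62 s, if anything falls off the work surface, if the arm or the gripper's body presses on something with over 40 N, if the wrist force passes 120 N, or if a joint passes its speed limit or range.

### The arm

A 6-joint arm with a two-finger parallel gripper is mounted at the origin on a cart in front of the work surface, level with it; the furniture and walls round the work are solid. World frame = base frame: x ahead of the robot, y to its left, z up, the work surface at z = 0. Lengths are in m, angles in rad, forces in N, time in s.
With the tool pointing down it reaches from about 0.325 to 0.775 m from the base axis. Payload 5.5 kg.
Tool frame: the origin (TCP) lies on the centre line of the jaws, within the pads' length; the fingertips stand nose_length ahead of it and the grasp point (between the pads) lies 5 mm behind it (nose_length is the distance from the TCP to the fingertips, in m); z points along the fingers, y is the line along which they close (so a half turn about z gives the same grasp; the last joint's range is limited). The gripper opens to 88 mm and grips with 3 to 60 N. Pads are 20 mm wide; open, the fingers measure 115 mm over their backs; the gripper's body (75 mm by 178 mm) begins 61 mm behind the grasp point.
Start: joints at [1.147, 0.091, 1.231, -0, 1.82, -0.057], TCP at [0.215, 0.56, 0.237] pointing down, gripper open.
Joint ranges: [-2.87, 2.87], [-0.86, 2.18], [0.17, 2.46], [-1.51, 4.65], [0.06, 2.69], [-2.65, 2.65]. Speed limits (rad/s): [2.57, 2.57, 3.01, 3.14, 3.14, 3.14].

### API

Orientations are given as a unit quaternion [w, x, y, z].
In Python, from station import observe, get_image, close_job, nose_length gives the robot as it stands. The module is installed in compiled form; this text tells all that it offers.
- The arm moves only by the tool servo_tool, never from a script. Its argument "moves" is a list of rows, each a list of 5 numbers: the shift along the world's x, y, z in m, then the turn about the world's z in degrees, then the finger opening in m, from 0 to 0.0878. A call has 1 to 12 rows; each row is the pose to reach, as a shift and turn from the pose commanded when the call began; what a row does not reach only later rows make up. A row lasts 1/10 s, in which the tool goes at most 50 mm and 8.59 degrees, less where a joint would pass 70% of its speed; a pose out of reach is approached as far as the arm can. A call with a gripper value outside its range is refused whole. The fingers move at their own pace and stop on an object; "grip_force" is the grip in N (left out, the last holds). Time passes only in rows, so rows that repeat a pose let the fingers close. It gives the time, the measured TCP pose, the force, the opening and the grip force at its end, in the units of the state.
- observe(): the state, without advancing time (a new reading comes with each control period).
- get_image(name): name is "side" or "top"; returns a dict with "image" (400x640x3 uint8, red, green, blue), "vfov" (degrees; the focal length in pixels is half the picture's height over the tangent of half this angle, whatever the lens; pixels are square), "cx", "cy" (the principal point, pixels), "dist_coeffs" ([k1, k2, p1, p2, k3] as OpenCV has them; the pictures are not rectified), "rvec" (rotation vector, rad) and "tvec" (3), from world to camera coordinates, as OpenCV has them. Camera axes: x right, y down, z forward; pixel columns grow to the right and rows downward; lengths in m; the calibration is good to about 2 mm. A picture is of the moment at which its call begins. There is no depth.
- close_job(): hands the job in; it is judged then, once.
The state is a dict: "time_s": time; "joint_pos": joint angles; "qd": joint speeds; "effort": joint torques, N m; "position": TCP position; "orientation": TCP orientation; "force": force on the tool from outside, world axes, zero at the start; "torque": the same for the moment, N m; "opening": finger opening in m; "gripper_force": force on a finger pad.
Only numpy, scipy, OpenCV 4.12 (cv2) and the standard library are available. Lean on these libraries where they do the work, as an engineer would, in place of code of your own. Each camera call takes 0.05 s, during which the arm holds its last target. There are 200 camera calls.

## Working session

There is one attempt and no reset: what is moved stays moved. The work goes in short steps, Python scripts to look and compute and a tool call to move; the robot and the scene stay as the last step left them, time stands still between calls to the robot, and variables do not carry over. Pictures are saved under pics/ and viewed, at most 10 in all, crops included, and the job is handed in when it is done.

Besides the shell and the picture viewer there is one more tool, called as name([rows], argument=value, ...), one row to a line, values as JSON. servo_tool: Moves the arm, as the interface text tells. Its arguments: {"type":"object","properties":{"moves":{"type":"array","items":{"type":"array","items":{"type":"number"}}},"grip_force":{"type":"number"}},"required":["moves"]}

```bash
mkdir -p pics; cat > h.py <<'E'
import numpy as np, cv2
from station import observe, get_image, close_job, nose_length
def snap(n):
    d=get_image(n); im=cv2.cvtColor(np.array(d["image"]),cv2.COLOR_RGB2BGR)
    f=200/np.tan(np.radians(d["vfov"])/2)
    d["K"]=np.array([[f,0,d["cx"]],[0,f,d["cy"]],[0,0,1.]]); d["bgr"]=im
    d["D"]=np.array(d["dist_coeffs"],float); d["R"]=cv2.Rodrigues(np.array(d["rvec"],float))[0]; d["t"]=np.array(d["tvec"],float).ravel()
    return d
def ray(d,px):
    u=cv2.undistortPoints(np.array(px,float).reshape(-1,1,2),d["K"],d["D"]).reshape(-1,2)
    v=np.c_[u,np.ones(len(u))]@d["R"]; return -d["R"].T@d["t"],v
def onz(d,px,z):
    c,v=ray(d,px); return c+v*((z-c[2])/v[:,2])[:,None]
def proj(d,P): return cv2.projectPoints(np.array(P,float).reshape(-1,1,3),np.array(d["rvec"],float),d["t"],d["K"],d["D"])[0].reshape(-1,2)
E
python3 - <<'E'
from h import *
print(nose_length if not callable(nose_length) else nose_length()); print(observe())
for n in("top","side"):
    d=snap(n); cv2.imwrite(f"pics/{n}0.png",d["bgr"]); print(n,d["vfov"],-d["R"].T@d["t"],d["R"][2])
E
```

```text
0.014
{'time_s': 0.0, 'joint_pos': array([ 1.14729725e+00,  9.18291036e-02,  1.23188387e+00, -9.50825379e-06,
        1.81980107e+00, -5.67105894e-02]), 'qd': array([ 1.19763796e-05, -1.40580471e-03, -1.86858132e-03, -2.63841986e-04,
       -1.35415324e-05,  5.15922264e-04]), 'effort': array([-1.06959393e-03, -4.46477330e+01, -4.06430876e+01,  6.95336424e-02,
        2.97610718e-02, -1.26037862e-04]), 'position': array([0.21506904, 0.55983546, 0.23552581]), 'orientation': array([-2.23981409e-04,  1.82369003e-01,  9.83229690e-01, -9.34232677e-04]), 'force': array([0.36653408, 0.0092437 , 0.64503302]), 'torque': array([ 0.00584376, -0.01677041, -0.03868872]), 'gripper_force': 0.0, 'opening': 0.08777397406736492}
top 55.66629926701329 [2.91188794e-01 5.35523450e-04 1.20433934e+00] [ 0.20134404  0.00730125 -0.97949337]
side 42.541689648289505 [0.47646797 1.18424469 0.95740329] [ 0.03202372 -0.79417178 -0.60684896]
```

View pics/top0.png

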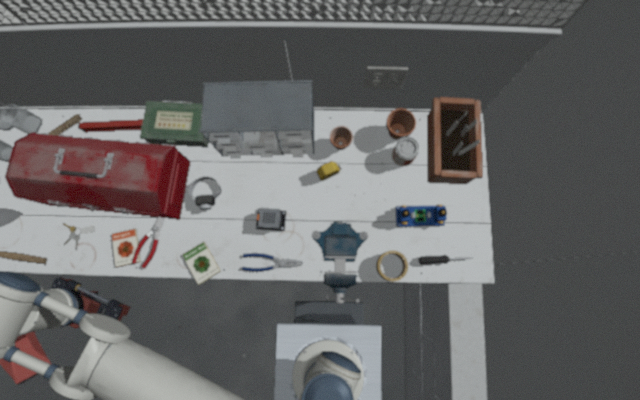

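View pics/side0.png

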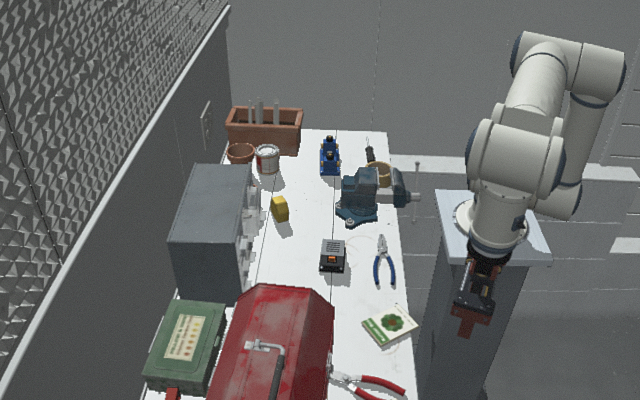

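The top view shows the cover on its bracket at about (271,219), with the orange button on the left (+y), and the blue manifold at (421,215). The side view shows the cover at (333,255), the button facing the camera at (332,259), and the manifold at (330,155). I'll enlarge both and measure.

```bash
python3 - <<'E'
from h import *
t=snap("top"); s=snap("side")
def crop(d,x,y,w,h,k): return cv2.resize(d["bgr"][y:y+h,x:x+w],None,fx=k,fy=k,interpolation=cv2.INTER_CUBIC)
a=crop(t,246,199,50,40,8);b=crop(t,386,195,70,40,8)[:, :560];c=crop(s,308,230,50,50,6); e=crop(s,308,130,50,50,6)
can=np.zeros((600,800,3),np.uint8)
can[:320,:400]=a; can[320:600,:490]=cv2.resize(b,(490,280)); can[:300,500:800]=c; can[300:600,500:800]=e
cv2.imwrite("pics/z.png",can)
# blobs
for n,d,box in(("top",t,(246,199,296,239)),("topM",t,(386,195,456,235)),("side",s,(308,230,358,280)),("sideM",s,(308,130,358,180))):
    x0,y0,x1,y1=box; hsv=cv2.cvtColor(d["bgr"][y0:y1,x0:x1],cv2.COLOR_BGR2HSV)
    for nm,lo,hi in(("orange",(3,130,60),(22,255,255)),("dark",(0,0,0),(180,255,75)),("blue",(100,110,40),(130,255,255)),):
        m=cv2.inRange(hsv,lo,hi)
        k,l,st,ce=cv2.connectedComponentsWithStats(m)
        for i in range(1,k):
            if st[i,4]<12: continue
            c=max(cv2.findContours((l==i).astype(np.uint8),0,2)[0],key=len); r=cv2.minAreaRect(c)
            q=cv2.boxPoints(r)+[x0,y0]
            z=0.012 if nm!="orange" else .04
            print(n,nm,st[i]+[x0,y0,0,0,0],(ce[i]+[x0,y0]).round(1),onz(d,[ce[i]+[x0,y0]],z).round(3)[0],onz(d,q,z)[:,:2].round(3).tolist())
E
```

```text
top dark [257 212  28  19 107] [275.7 224.2] [0.455 0.171 0.012] [[0.444, 0.232], [0.496, 0.153], [0.456, 0.127], [0.405, 0.205]]
topM dark [415 208  31  17 269] [428.8 216.6] [ 0.487 -0.316  0.012] [[0.506, -0.268], [0.52, -0.368], [0.47, -0.371], [0.457, -0.272]]
topM dark [397 210  13  14 103] [401.3 215.1] [ 0.491 -0.228  0.012] [[0.507, -0.215], [0.508, -0.254], [0.466, -0.252], [0.465, -0.214]]
topM blue [397 207  48  19 501] [420.2 215.7] [ 0.49  -0.289  0.012] [[0.517, -0.215], [0.519, -0.367], [0.461, -0.364], [0.459, -0.214]]
side orange [328 256   8   6  34] [331.4 257.9] [0.473 0.221 0.04 ] [[0.482, 0.214], [0.464, 0.213], [0.463, 0.232], [0.481, 0.233]]
side dark [319 248  27  25 377] [332.3 263.7] [0.47  0.213 0.012] [[0.504, 0.242], [0.502, 0.145], [0.435, 0.15], [0.441, 0.246]]
sideM dark [326 137   7   6  33] [329.2 139.4] [ 0.495 -0.425  0.012] [[0.507, -0.442], [0.485, -0.443], [0.484, -0.407], [0.506, -0.406]]
sideM dark [323 144  14  17 129] [329.2 151.1] [ 0.493 -0.345  0.012] [[0.516, -0.391], [0.47, -0.394], [0.468, -0.289], [0.512, -0.286]]
sideM dark [322 162  17  10 110] [329.8 166.5] [ 0.488 -0.248  0.012] [[0.515, -0.274], [0.461, -0.277], [0.46, -0.223], [0.513, -0.219]]
sideM dark [321 173  19   3  22] [329.8 173.9] [ 0.487 -0.204  0.012] [[0.516, -0.207], [0.457, -0.211], [0.457, -0.199], [0.515, -0.196]]
sideM blue [320 140  20  35 466] [328.9 159. ] [ 0.492 -0.294  0.012] [[0.528, -0.419], [0.459, -0.423], [0.457, -0.205], [0.519, -0.201]]
```

View pics/z.png

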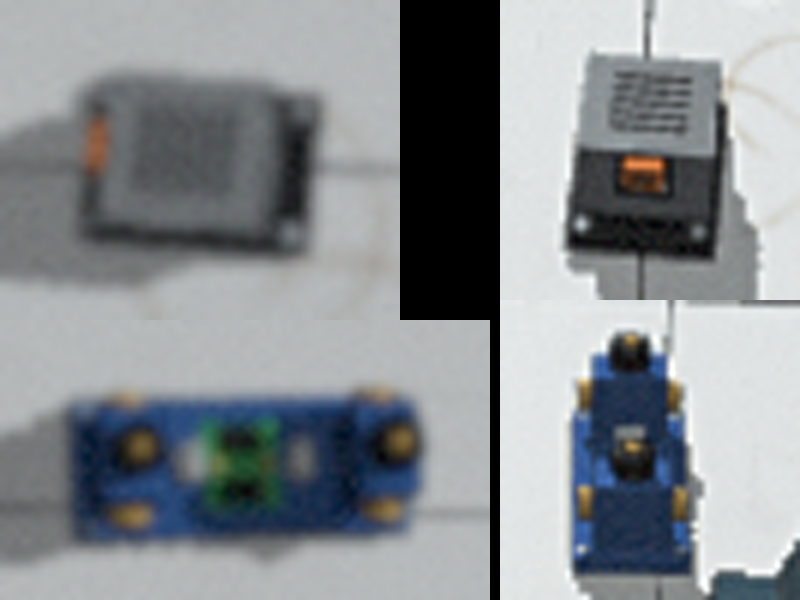

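The zoom shows the cover top in the side crop with corners (590,52), (722,65), (718,155) and (578,147). In the top crop the cover sits over the bracket, turned a few degrees. The manifold base's left edge runs (78,402)–(75,540), and its white hooks are at (192,458) and (302,455).

```bash
python3 - <<'E'
from h import *
t=snap("top"); s=snap("side")
def P(a,k,x,y,ox,oy): return (np.array(a,float)-[ox,oy]+.5)/k-.5+[x,y]
p=lambda n,v:print(n,v[:,:2].round(4).tolist(),v.mean(0)[:2].round(4))
p("cover top/side",onz(s,P([(590,52),(722,65),(718,155),(578,147)],6,308,230,500,0),.05))
p("cover top/top",onz(t,P([(105,75),(275,88),(275,240),(105,225)],8,246,199,0,0),.05))
p("bracket front side z.0",onz(s,P([(566,247),(715,257)],6,308,230,500,0),.0))
p("bracket bottom edge top",onz(t,P([(82,230),(310,253)],8,246,199,0,0),.006))
p("bracket right edge top",onz(t,P([(320,97),(310,248)],8,246,199,0,0),.012))
p("button side",onz(s,P([(622,155),(664,158)],6,308,230,500,0),.047))
f=lambda a:P(a,7,386,195,0,320)
p("hooks top",onz(t,f([(192,458),(302,455)]),.031))
p("base left",onz(t,f([(78,402),(75,540)]),.006))
p("base right",onz(t,f([(412,402),(408,530)]),.06))
p("base bottom edge",onz(t,f([(75,540),(325,533)]),.006))
p("ports z.045",onz(t,f([(125,402),(130,513),(378,395),(384,508)]),.05))
p("handles top",onz(t,f([(140,445),(400,442)]),.072))
p("side front base",onz(s,P([(575,573),(690,573)],6,308,130,500,300),.0))
p("side knobs",onz(s,P([(632,455),(629,345)],6,308,130,500,300),.065))
E
```

```text
cover top/side [[0.498, 0.1569], [0.4394, 0.1623], [0.4409, 0.2202], [0.5008, 0.2186]] [0.4698 0.1895]
cover top/top [[0.4996, 0.221], [0.4956, 0.1546], [0.4364, 0.1521], [0.441, 0.2179]] [0.4681 0.1864]
bracket front side z.0 [[0.5049, 0.2293], [0.4399, 0.2318]] [0.4724 0.2305]
bracket bottom edge top [[0.4445, 0.2353], [0.437, 0.1437]] [0.4407 0.1895]
bracket right edge top [[0.4989, 0.1415], [0.4382, 0.1431]] [0.4686 0.1423]
button side [[0.4819, 0.2194], [0.4639, 0.2202]] [0.4729 0.2198]
hooks top [[0.4907, -0.2618], [0.4928, -0.3115]] [ 0.4918 -0.2866]
base left [[0.5203, -0.2154], [0.4562, -0.2128]] [ 0.4882 -0.2141]
base right [[0.5123, -0.3535], [0.4554, -0.3493]] [ 0.4838 -0.3514]
base bottom edge [[0.4562, -0.2128], [0.4612, -0.3275]] [ 0.4587 -0.2701]
ports z.045 [[0.5122, -0.2284], [0.4625, -0.2294], [0.5172, -0.3415], [0.4664, -0.3421]] [ 0.4896 -0.2853]
handles top [[0.4891, -0.2301], [0.4922, -0.3438]] [ 0.4906 -0.2869]
side front base [[0.5189, -0.2126], [0.4558, -0.2165]] [ 0.4874 -0.2145]
side knobs [[0.4898, -0.2326], [0.4945, -0.3506]] [ 0.4921 -0.2916]
```

servo_tool([
  [0.01, -0.02, 0, 2, 0.0878],
  [0.03, -0.055, 0.01, 4, 0.0878],
  [0.055, -0.09, 0.01, 6, 0.0878],
  [0.08, -0.125, 0.01, 8, 0.0878],
  [0.105, -0.16, 0.01, 10, 0.0878],
  [0.13, -0.195, 0, 12, 0.0878],
  [0.155, -0.23, -0.02, 14, 0.0878],
  [0.185, -0.27, -0.04, 16, 0.0878],
  [0.215, -0.31, -0.06, 17.5, 0.0878],
  [0.24, -0.345, -0.08, 17.5, 0.0878],
  [0.2545, -0.372, -0.1, 17.5, 0.0878],
  [0.2545, -0.372, -0.117, 17.5, 0.0878],
], grip_force=20)

```text
time_s: 1.5
position: [0.471, 0.1843, 0.118]
orientation: [-0.0, 0.033, 0.999, -0.001]
force: [-0.5, 0.8, 0.3]
opening: 0.0876
gripper_force: 0.0
```

servo_tool([
  [0, 0, 0, 0, 0.0878],
  [0, 0, 0, 0, 0.0878],
  [0, 0, 0, 0, 0.0878],
])

```text
time_s: 1.8
position: [0.47, 0.189, 0.1211]
orientation: [0.001, 0.03, 1.0, 0.0]
force: [0.1, -0.3, 0.9]
opening: 0.0875
gripper_force: 0.0
```

```bash
python3 - <<'E'
from h import *
s=snap("side"); t=snap("top"); o=observe(); print(o["position"],o["orientation"],o["time_s"],o["force"])
y=2*np.outer(o["orientation"][1:3],o["orientation"][1:3])[:,1]-[0,1]; print("yaw",np.degrees(np.arctan2(-y[0],y[1])))
c=lambda d,x,y:cv2.resize(d["bgr"][y:y+80,x:x+80],None,fx=5,fy=5,interpolation=cv2.INTER_CUBIC)
cv2.imwrite("pics/a.png",np.hstack([c(s,295,205),c(t,235,175)]))
E
```

```text
[0.46997821 0.18903304 0.12115972] [1.11248133e-03 2.99535376e-02 9.99550574e-01 4.43941234e-04] 1.9 [0.31516427 0.40923523 0.08146988]
yaw -3.4329434376547643
```

View pics/a.png

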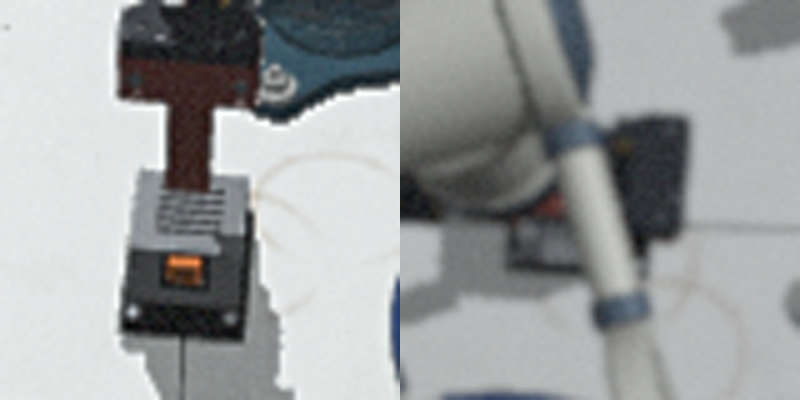

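The side crop shows the finger centred over the cover (column about 188 in the crop) and in line with the button at about (184,268). I'll go down and close.

servo_tool([
  [0, 0, -0.02, 0, 0.0878],
  [0, 0, -0.04, 0, 0.0878],
  [0, 0, -0.06, 0, 0.0878],
  [0, 0, -0.075, 0, 0.0878],
  [0, 0, -0.083, 0, 0.0878],
  [0, 0, -0.085, 0, 0.0878],
  [0, 0, -0.085, 0, 0.0878],
  [0, 0, -0.085, 0, 0.0878],
])

```text
time_s: 2.7
position: [0.4703, 0.1883, 0.0357]
orientation: [0.001, 0.031, 1.0, 0.0]
force: [-0.2, 0.1, 0.4]
opening: 0.0879
gripper_force: 0.0
```

servo_tool([
  [0, 0, 0, 0, 0.074],
  [0, 0, 0, 0, 0.07],
  [0, 0, 0, 0, 0.066],
  [0, 0, 0, 0, 0.064],
  [0, 0, 0, 0, 0.064],
  [0, 0, 0, 0, 0.064],
])

```text
time_s: 3.3
position: [0.4703, 0.1896, 0.0356]
orientation: [0.001, 0.03, 1.0, 0.002]
force: [1.2, 6.5, 1.9]
opening: 0.0642
gripper_force: 3.2
```

servo_tool([
  [0, 0, 0, 0, 0.062],
  [0, 0, 0, 0, 0.06],
  [0, 0, 0, 0, 0.058],
  [0, 0, 0, 0, 0.058],
  [0, 0, 0, 0, 0.058],
], grip_force=25)

```text
time_s: 3.8
position: [0.4702, 0.1887, 0.0355]
orientation: [0.001, 0.031, 1.0, 0.001]
force: [0.9, 5.3, 5.6]
opening: 0.0621
gripper_force: 25.0
```

servo_tool([
  [0, 0, 0.005, 0, 0.058],
  [0, 0, 0.012, 0, 0.058],
  [0, 0, 0.02, 0, 0.058],
  [0, 0, 0.03, 0, 0.058],
  [0, 0, 0.04, 0, 0.058],
  [0, 0, 0.05, 0, 0.058],
  [0, 0, 0.06, 0, 0.058],
  [0, 0, 0.07, 0, 0.058],
  [0, 0, 0.075, 0, 0.058],
  [0, 0, 0.075, 0, 0.058],
  [0, 0, 0.075, 0, 0.058],
])

```text
time_s: 4.9
position: [0.4696, 0.1881, 0.1094]
orientation: [-0.0, 0.031, 1.0, -0.0]
force: [-0.8, -0.2, -1.5]
opening: 0.0617
gripper_force: 25.0
```

```bash
python3 - <<'E'
from h import *
s=snap("side"); o=observe(); print(o["position"],o["time_s"],o["force"],o["opening"])
cv2.imwrite("pics/b.png",cv2.resize(s["bgr"][100:340,220:430],None,fx=2.5,fy=2.5,interpolation=cv2.INTER_CUBIC))
E
```

```text
[0.4694323  0.18801934 0.10908194] 4.95 [-0.23946361  0.86365531 -1.80216448] 0.062091514696816175
```

View pics/b.png

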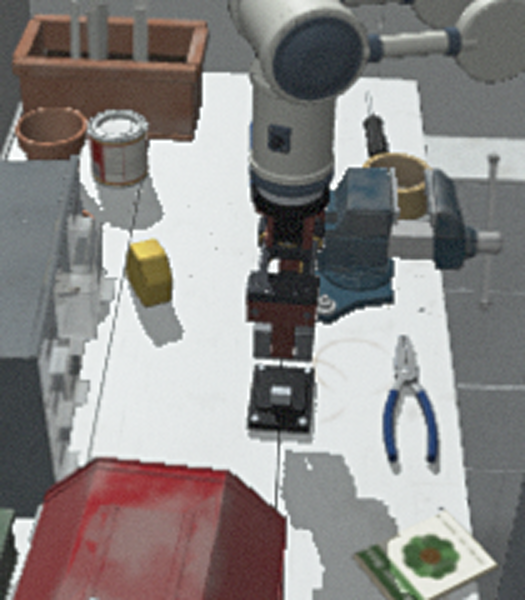

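The side picture shows the cover clear of the bracket, whose bare post is at crop (282,395). The bench right of the tape measure is free. I'll carry the cover to about (0.555, -0.13) and turn it to match the manifold's yaw.

servo_tool([
  [0.02, 0, 0.01, 0, 0.058],
  [0.045, 0, 0.02, 0, 0.058],
  [0.07, -0.015, 0.02, 0, 0.058],
  [0.08, -0.045, 0.02, 1, 0.058],
  [0.085, -0.08, 0.02, 2, 0.058],
  [0.085, -0.115, 0.02, 3, 0.058],
  [0.085, -0.15, 0.02, 4, 0.058],
  [0.085, -0.19, 0.02, 5, 0.058],
  [0.085, -0.23, 0.015, 5.7, 0.058],
  [0.085, -0.27, 0, 5.7, 0.058],
  [0.085, -0.3, -0.01, 5.7, 0.058],
  [0.085, -0.318, -0.015, 5.7, 0.058],
])

```text
time_s: 6.15
position: [0.5535, -0.1321, 0.0924]
orientation: [-0.002, -0.018, 1.0, 0.0]
force: [-0.2, 0.7, -2.8]
opening: 0.0617
gripper_force: 25.0
```

servo_tool([
  [0, 0, 0, 0, 0.058],
  [0, 0, -0.02, 0, 0.058],
  [0, 0, -0.04, 0, 0.058],
  [0, 0, -0.055, 0, 0.058],
  [0, 0, -0.064, 0, 0.058],
  [0, 0, -0.068, 0, 0.058],
  [0, 0, -0.07, 0, 0.058],
  [0, 0, -0.07, 0, 0.058],
  [0, 0, -0.07, 0, 0.058],
])

```text
time_s: 7.05
position: [0.5552, -0.13, 0.0256]
orientation: [0.001, -0.019, 1.0, -0.0]
force: [0.3, 0.8, -0.1]
opening: 0.062
gripper_force: 25.0
```

servo_tool([
  [0, 0, -0.001, 0, 0.058],
  [0, 0, -0.002, 0, 0.058],
  [0, 0, -0.0025, 0, 0.058],
  [0, 0, -0.0025, 0, 0.058],
])

```text
time_s: 7.45
position: [0.5551, -0.1301, 0.0236]
orientation: [0.001, -0.019, 1.0, -0.0]
force: [-2.2, 0.8, 5.7]
opening: 0.0618
gripper_force: 25.0
```

Touching (5.7 N). Release slowly, then rise.

servo_tool([
  [0, 0, 0, 0, 0.064],
  [0, 0, 0, 0, 0.068],
  [0, 0, 0, 0, 0.074],
  [0, 0, 0, 0, 0.084],
  [0, 0, 0, 0, 0.0878],
  [0, 0, 0, 0, 0.0878],
  [0, 0, 0.02, 0, 0.0878],
  [0, 0, 0.05, 0, 0.0878],
  [0, 0, 0.08, 0, 0.0878],
  [0, 0, 0.11, 0, 0.0878],
  [0, 0, 0.13, 0, 0.0878],
  [0, 0, 0.15, 0, 0.0878],
])

```text
time_s: 8.65
position: [0.5548, -0.1301, 0.1733]
orientation: [0.0, -0.019, 1.0, -0.0]
force: [-0.9, 0.1, -1.1]
opening: 0.0879
gripper_force: 0.0
```

servo_tool([
  [-0.02, 0.04, 0.01, -8, 0.0878],
  [-0.03, 0.08, 0.02, -16, 0.0878],
  [-0.03, 0.12, 0.02, -24, 0.0878],
  [-0.03, 0.16, 0.02, -32, 0.0878],
  [-0.03, 0.2, 0.02, -40, 0.0878],
  [-0.03, 0.24, 0.02, -48, 0.0878],
  [-0.03, 0.28, 0.02, -56, 0.0878],
  [-0.03, 0.3, 0.02, -64, 0.0878],
  [-0.03, 0.3, 0.02, -72, 0.0878],
  [-0.03, 0.3, 0.02, -80, 0.0878],
  [-0.03, 0.3, 0.02, -86, 0.0878],
  [-0.03, 0.3, 0.02, -90, 0.0878],
])

```text
time_s: 9.85
position: [0.5247, 0.1701, 0.1918]
orientation: [-0.0, 0.695, 0.719, -0.0]
force: [0.7, -0.5, 0.7]
opening: 0.088
gripper_force: 0.0
```

```bash
python3 - <<'E'
from h import *
s=snap("side"); t=snap("top"); o=observe(); print(o["position"],o["orientation"],o["time_s"])
P=[(.555,-.131,.02),(.491,-.289,.03)]
ps=proj(s,P).round().astype(int); pt=proj(t,P).round().astype(int); print(ps.tolist(),pt.tolist())
c=lambda d,p,w,h,k:cv2.resize(d["bgr"][p[1]-h//2:p[1]+h//2,p[0]-w//2:p[0]+w//2],None,fx=k,fy=k,interpolation=cv2.INTER_CUBIC)
top=np.hstack([c(t,pt[0],50,36,8),c(t,pt[1],50,36,8)]); bot=np.hstack([c(s,ps[0],50,36,8),c(s,ps[1],50,36,8)])
cv2.imwrite("pics/c.png",np.vstack([top,bot])); np.save("pp.npy",np.array([pt,ps]))
E
```

```text
[0.5246656  0.16999984 0.19187801] [-1.25345024e-05  6.93723514e-01  7.20241377e-01 -2.09191778e-04] 9.95
[[308, 184], [329, 155]] [[371, 194], [422, 214]]
```

View pics/c.png

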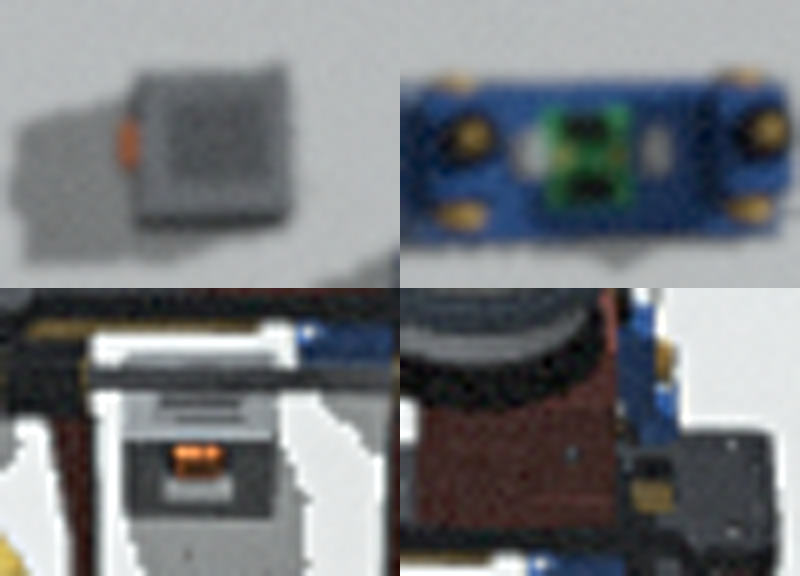

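The top crops show the cover upright on the bench, top corners (135,72), (288,65) and (290,216), with the button on the left. The whole manifold is visible: knobs (473,138)/(770,130), ports (455,84), (465,212), (742,80) and (750,208), hooks (530,155)/(656,148).

```bash
python3 - <<'E'
from h import *
t=snap("top"); pp=np.load("pp.npy")[0]
def P(a,i): return (np.array(a,float)-[400*i,0]+.5)/8-.5+pp[i]-[25,18]
def p(n,a,i,z):
    v=onz(t,P(a,i),z)[:,:2]; print(n,v.round(4).tolist(),v.mean(0).round(4))
p("cover",[(135,72),(288,65),(291,214),(135,213)],0,.038)
p("knobs",[(473,138),(770,130)],1,.07)
p("ports",[(455,84),(465,212),(742,80),(750,208)],1,.045)
p("hooks",[(530,155),(656,148)],1,.028)
p("green",[(545,108),(632,106),(632,205),(545,208)],1,.014)
p("portcentre-yawpairs",[(455,84),(742,80),(465,212),(750,208)],1,.045)
E
```

```text
cover [[0.5825, -0.1021], [0.5864, -0.1629], [0.5261, -0.1633], [0.5255, -0.102]] [ 0.5551 -0.1326]
knobs [[0.4883, -0.2308], [0.4931, -0.3447]] [ 0.4907 -0.2878]
ports [[0.5139, -0.2294], [0.4635, -0.2321], [0.5172, -0.3421], [0.4668, -0.3432]] [ 0.4903 -0.2867]
hooks [[0.4891, -0.2618], [0.4927, -0.3118]] [ 0.4909 -0.2868]
green [[0.5106, -0.2714], [0.512, -0.3065], [0.472, -0.3051], [0.4702, -0.2703]] [ 0.4912 -0.2883]
portcentre-yawpairs [[0.5139, -0.2294], [0.5172, -0.3421], [0.4635, -0.2321], [0.4668, -0.3432]] [ 0.4903 -0.2867]
```

servo_tool([
  [0, -0.03, 0, 0, 0.0878],
  [0.005, -0.07, 0, 0, 0.0878],
  [0.01, -0.11, 0, 0, 0.0878],
  [0.015, -0.15, 0, 0, 0.0878],
  [0.02, -0.19, 0, 0, 0.0878],
  [0.025, -0.23, 0, 0, 0.0878],
  [0.03, -0.265, -0.01, 0, 0.0878],
  [0.0305, -0.29, -0.03, 0, 0.0878],
  [0.0305, -0.303, -0.06, 0, 0.0878],
  [0.0305, -0.303, -0.09, 0, 0.0878],
  [0.0305, -0.303, -0.11, 0, 0.0878],
  [0.0305, -0.303, -0.115, 0, 0.0878],
])

```text
time_s: 11.2
position: [0.5535, -0.1327, 0.0737]
orientation: [-0.002, 0.693, 0.721, -0.001]
force: [0.3, 0.1, -0.7]
opening: 0.0877
gripper_force: 0.0
```

servo_tool([
  [0, 0, 0, 0, 0.0878],
  [0, 0, -0.02, 0, 0.0878],
  [0, 0, -0.04, 0, 0.0878],
  [0, 0, -0.052, 0, 0.0878],
  [0, 0, -0.057, 0, 0.0878],
  [0, 0, -0.057, 0, 0.0878],
  [0, 0, -0.057, 0, 0.074],
  [0, 0, -0.057, 0, 0.066],
  [0, 0, -0.057, 0, 0.062],
  [0, 0, -0.057, 0, 0.056],
  [0, 0, -0.057, 0, 0.056],
  [0, 0, -0.057, 0, 0.056],
], grip_force=30)

```text
time_s: 12.4
position: [0.5555, -0.133, 0.0207]
orientation: [0.0, 0.693, 0.72, 0.0]
force: [-0.5, 0.4, 2.6]
opening: 0.06
gripper_force: 30.0
```

servo_tool([
  [0, 0, 0.01, 0, 0.056],
  [0, 0, 0.03, 0, 0.056],
  [0, 0, 0.06, 0, 0.056],
  [0, 0, 0.09, 0, 0.056],
  [-0.01, -0.01, 0.11, 0, 0.056],
  [-0.025, -0.04, 0.115, 0, 0.056],
  [-0.04, -0.075, 0.115, 0, 0.056],
  [-0.055, -0.11, 0.115, 0, 0.056],
  [-0.0645, -0.14, 0.11, 0, 0.056],
  [-0.0645, -0.1545, 0.105, 0, 0.056],
  [-0.0645, -0.1545, 0.1, 0, 0.056],
  [-0.0645, -0.1545, 0.1, 0, 0.056],
])

```text
time_s: 13.6
position: [0.4906, -0.2863, 0.1188]
orientation: [-0.001, 0.693, 0.72, 0.0]
force: [1.2, 0.3, -1.8]
opening: 0.0597
gripper_force: 30.0
```

```bash
python3 - <<'E'
from h import *
s=snap("side"); t=snap("top"); o=observe(); print(o["position"],o["orientation"],o["time_s"],o["opening"],o["force"])
b=lambda d,p,w,h,k:cv2.resize(d["bgr"][p[1]:p[1]+h,p[0]:p[0]+w],None,fx=k,fy=k,interpolation=cv2.INTER_CUBIC)
cv2.imwrite("pics/d.png",np.hstack([b(s,(300,100),60,85,6),b(t,(385,165),73,85,6)]))
E
```

```text
[ 0.4911236  -0.28599642  0.11986517] [-5.13705904e-04  6.92951477e-01  7.20984017e-01  1.82631986e-04] 13.7 0.05955943369702808 [ 0.19632474 -0.54776595 -1.1277848 ]
```

View pics/d.png

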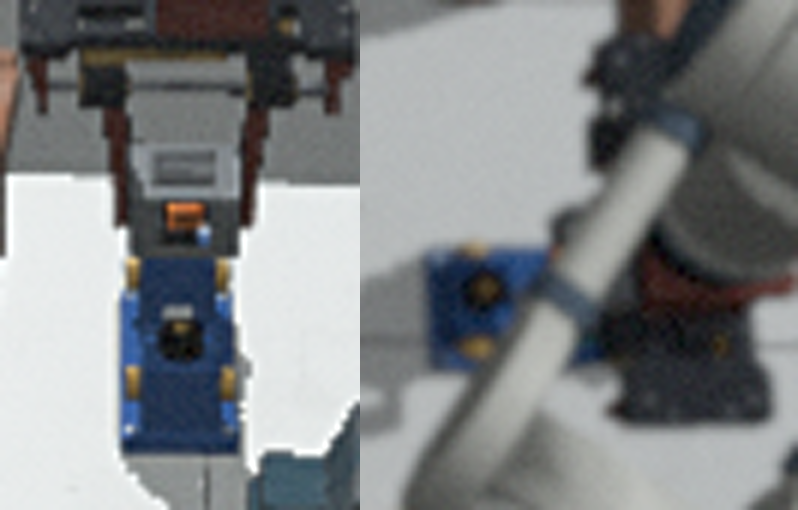

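The side crop shows the cover level above the manifold, with the button at (185,215) in line with the valve knob at (180,340). I'll go down to just above the hooks and feel for the -y valve face to centre in y.

servo_tool([
  [0, 0, -0.02, 0, 0.056],
  [0, 0, -0.04, 0, 0.056],
  [0, 0, -0.055, 0, 0.056],
  [0, 0, -0.06, 0, 0.056],
  [0, -0.004, -0.06, 0, 0.056],
  [0, -0.007, -0.06, 0, 0.056],
  [0, -0.008, -0.06, 0, 0.056],
  [0, -0.008, -0.06, 0, 0.056],
  [0, -0.008, -0.06, 0, 0.056],
])

```text
time_s: 14.6
position: [0.4909, -0.2957, 0.0607]
orientation: [0.0, 0.694, 0.72, 0.0]
force: [0.5, 0.0, -1.0]
opening: 0.0598
gripper_force: 30.0
```

servo_tool([
  [0, -0.0005, 0, 0, 0.056],
  [0, -0.001, 0, 0, 0.056],
  [0, -0.0015, 0, 0, 0.056],
  [0, -0.0015, 0, 0, 0.056],
])

```text
time_s: 15.0
position: [0.4906, -0.2969, 0.0601]
orientation: [-0.0, 0.693, 0.72, -0.0]
force: [0.2, -0.4, -1.7]
opening: 0.0596
gripper_force: 30.0
```

servo_tool([
  [0, -0.0005, 0, 0, 0.056],
  [0, -0.001, 0, 0, 0.056],
  [0, -0.001, 0, 0, 0.056],
])

```text
time_s: 15.3
position: [0.4907, -0.2974, 0.0601]
orientation: [-0.0, 0.693, 0.721, 0.0]
force: [-1.2, 2.3, 0.1]
opening: 0.0599
gripper_force: 30.0
```

servo_tool([
  [0, -0.0005, 0, 0, 0.056],
  [0, -0.001, 0, 0, 0.056],
  [0, -0.001, 0, 0, 0.056],
])

```text
time_s: 15.6
position: [0.4907, -0.2975, 0.0602]
orientation: [-0.001, 0.693, 0.721, 0.001]
force: [-1.5, 7.1, 1.6]
opening: 0.0598
gripper_force: 30.0
```

servo_tool([
  [0, 0.006, 0, 0, 0.056],
  [0, 0.0128, 0, 0, 0.056],
  [0, 0.0128, 0, 0, 0.056],
  [0, 0.0128, 0, 0, 0.056],
  [0, 0.0128, -0.004, 0, 0.056],
  [0, 0.0128, -0.008, 0, 0.056],
  [0, 0.0128, -0.012, 0, 0.056],
  [0, 0.0128, -0.014, 0, 0.056],
  [0, 0.0128, -0.014, 0, 0.056],
], grip_force=45)

```text
time_s: 16.5
position: [0.4905, -0.2862, 0.0458]
orientation: [-0.0, 0.694, 0.72, -0.0]
force: [-0.3, -0.2, -1.8]
opening: 0.0597
gripper_force: 45.0
```

servo_tool([
  [0, 0, -0.002, 0, 0.056],
  [0, 0, -0.004, 0, 0.056],
  [0, 0, -0.006, 0, 0.056],
  [0, 0, -0.006, 0, 0.056],
])

```text
time_s: 16.9
position: [0.4913, -0.2874, 0.0435]
orientation: [0.002, 0.694, 0.72, -0.0]
force: [-4.8, -0.1, 13.8]
opening: 0.06
gripper_force: 45.0
```

servo_tool([
  [0, 0, -0.001, 0, 0.056],
  [0, 0, -0.002, 0, 0.056],
  [0, 0, -0.002, 0, 0.056],
])

```text
time_s: 17.2
position: [0.4915, -0.2883, 0.0433]
orientation: [0.003, 0.694, 0.72, -0.001]
force: [-7.5, -1.1, 20.4]
opening: 0.0596
gripper_force: 45.0
```

servo_tool([
  [0, 0, 0.005, 0, 0.056],
  [0, 0, 0.01, 0, 0.056],
  [0, 0, 0.012, 0, 0.056],
  [0, 0, 0.012, 0, 0.056],
  [0, 0, 0.012, 0, 0.056],
])

```text
time_s: 17.7
position: [0.4905, -0.2859, 0.0494]
orientation: [-0.001, 0.693, 0.72, -0.0]
force: [-0.5, 0.8, -0.6]
opening: 0.0597
gripper_force: 45.0
```

```bash
python3 - <<'E'
from h import *
s=snap("side"); t=snap("top"); o=observe(); print(o["position"],o["orientation"],o["time_s"],o["opening"],o["force"],o["torque"])
b=lambda d,p,w,h,k:cv2.resize(d["bgr"][p[1]:p[1]+h,p[0]:p[0]+w],None,fx=k,fy=k,interpolation=cv2.INTER_CUBIC)
cv2.imwrite("pics/e.png",np.hstack([b(s,(305,120),50,60,8),b(t,(390,185),50,60,8)]))
E
```

```text
[ 0.49045361 -0.2858924   0.04946735] [-5.16214749e-04  6.93486386e-01  7.20469541e-01 -8.02696314e-05] 17.8 0.059926941505705135 [ 0.2560377   0.48784325 -0.29407406] [-0.09656643  0.07775398 -0.00695014]
```

View pics/e.png

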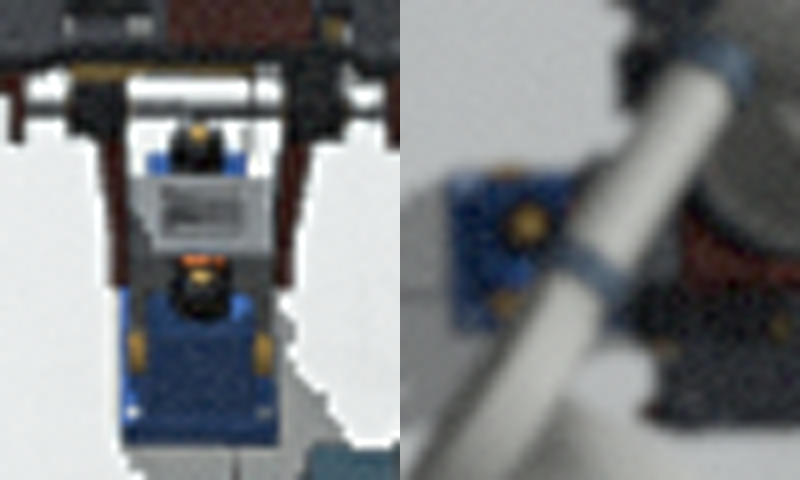

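The side crop shows the cover between the valves, its top at about (132–278, 180–250), with the near knob at (200,290) and the far knob at (198,145). I'll work out the offsets.

```bash
python3 - <<'E'
from h import *
s=snap("side")
P=lambda a:(np.array(a,float)+.5)/8-.5+[305,120]
def p(n,a,z):
    v=onz(s,P(a),z)[:,:2]; print(n,v.round(4).tolist(),v.mean(0).round(4))
p("cover",[(133,180),(270,182),(277,252),(131,248)],.0667)
p("base front z0",[(122,441),(278,446)],0)
p("base front z12",[(122,425),(278,428)],.012)
p("ports",[(137,352),(263,354)],.04)
p("knob top",[(203,275),(198,132)],.072)
# fine column/row profiles around the base front edge
g=cv2.cvtColor(s["bgr"],cv2.COLOR_BGR2GRAY)
print(g[168:180,330]); print(g[138:158,330])
E
```

```text
cover [[0.5202, -0.3126], [0.4624, -0.3147], [0.4589, -0.2588], [0.5189, -0.258]] [ 0.4901 -0.286 ]
base front z0 [[0.5199, -0.2148], [0.4556, -0.2152]] [ 0.4877 -0.215 ]
base front z12 [[0.5198, -0.2089], [0.456, -0.2107]] [ 0.4879 -0.2098]
ports [[0.5146, -0.2209], [0.4633, -0.2227]] [ 0.4889 -0.2218]
knob top [[0.4888, -0.2306], [0.4937, -0.3455]] [ 0.4913 -0.288 ]
[ 57  48  56  53  60  53  46  85 147 147 143 144]
[ 46  28   1  46 144 126 109  88  65  65 116 111 139  98 127  73 149  79
  43  36]
```

servo_tool([
  [0, -0.0015, 0, 0, 0.056],
  [0, -0.0015, -0.002, 0, 0.056],
  [0, -0.0015, -0.004, 0, 0.056],
  [0, -0.0015, -0.006, 0, 0.056],
  [0, -0.0015, -0.007, 0, 0.056],
  [0, -0.0015, -0.007, 0, 0.056],
])

```text
time_s: 18.45
position: [0.4911, -0.2878, 0.044]
orientation: [0.001, 0.694, 0.72, 0.0]
force: [-0.5, 0.9, 4.2]
opening: 0.0599
gripper_force: 45.0
```

```bash
python3 -c "
from h import *
o=observe();print(o['position'],o['force'],o['torque'],o['orientation'])"
```

```text
[ 0.49106995 -0.28778829  0.0440007 ] [-0.52282102  0.89064859  4.1594163 ] [0.16442341 0.15644917 0.0342768 ] [6.42767418e-04 6.93506327e-01 7.20450228e-01 1.75529562e-04]
```

servo_tool([
  [0, 0, -0.001, 0, 0.056],
  [0, 0, -0.002, 0, 0.056],
  [0, 0, -0.002, 0, 0.056],
])

```text
time_s: 18.75
position: [0.4912, -0.2885, 0.0435]
orientation: [0.002, 0.694, 0.72, -0.0]
force: [-3.6, 0.3, 11.9]
opening: 0.0596
gripper_force: 45.0
```

```bash
python3 -c "
from h import *
o=observe();print(o['position'],o['force'],o['torque'],o['orientation'])"
```

```text
[ 0.49124548 -0.28847429  0.04350948] [-3.60743346  0.33440185 11.9495328 ] [0.19904746 0.60491021 0.01789639] [ 1.53969178e-03  6.93541900e-01  7.20414632e-01 -1.41232672e-04]
```

servo_tool([
  [0, 0, 0.006, 0, 0.056],
  [0, 0.003, 0.008, 0, 0.056],
  [0, 0.003, 0.006, 0, 0.056],
  [0, 0.003, 0.003, 0, 0.056],
  [0, 0.003, 0.001, 0, 0.056],
  [0, 0.003, -0.001, 0, 0.056],
  [0, 0.003, -0.002, 0, 0.056],
  [0, 0.003, -0.002, 0, 0.056],
])

```text
time_s: 19.55
position: [0.4916, -0.2858, 0.0417]
orientation: [0.002, 0.694, 0.72, -0.0]
force: [1.6, -0.5, 3.5]
opening: 0.0602
gripper_force: 45.0
```

```bash
python3 -c "
from h import *
o=observe();print(o['position'],o['force'],o['torque'],o['orientation'])"
```

```text
[ 0.49155317 -0.28575387  0.04168597] [ 1.63279297 -0.52228995  3.48148624] [-0.30609697 -0.04223733 -0.01941092] [ 2.12116175e-03  6.93622897e-01  7.20335184e-01 -2.07062490e-05]
```

servo_tool([
  [0, 0.0005, -0.001, 0, 0.056],
  [0, 0.001, -0.002, 0, 0.056],
  [0, 0.001, -0.003, 0, 0.056],
  [0, 0.001, -0.003, 0, 0.056],
])

```text
time_s: 19.95
position: [0.4906, -0.2839, 0.0355]
orientation: [0.0, 0.694, 0.72, -0.0]
force: [1.3, -4.1, 0.7]
opening: 0.0595
gripper_force: 45.0
```

```bash
python3 -c "
from h import *
o=observe();print(o['position'],o['force'],o['torque'],o['orientation'])"
```

```text
[ 0.49055914 -0.28390593  0.03554275] [ 1.30997493 -4.13009819  0.66115099] [-0.9454602  -0.17483232  0.07150422] [ 2.24580428e-05  6.93558858e-01  7.20399908e-01 -2.86782351e-04]
```

servo_tool([
  [0, -0.001, 0, 0, 0.056],
  [0, -0.0015, -0.001, 0, 0.056],
  [0, -0.0015, -0.002, 0, 0.056],
  [0, -0.0015, -0.003, 0, 0.056],
  [0, -0.0015, -0.003, 0, 0.056],
])

```text
time_s: 20.45
position: [0.4902, -0.2843, 0.0328]
orientation: [-0.001, 0.693, 0.721, 0.0]
force: [-2.4, 1.1, 2.2]
opening: 0.0598
gripper_force: 45.0
```

```bash
python3 -c "
from h import *
o=observe();print(o['position'],o['force'],o['torque'],o['orientation'])"
```

```text
[ 0.49021254 -0.28431289  0.03279002] [-2.39923812  1.09682779  2.23564274] [ 0.14037249  0.31912664 -0.05164779] [-1.09024119e-03  6.93418694e-01  7.20534047e-01  1.16012640e-04]
```

servo_tool([
  [0, 0, -0.001, 0, 0.056],
  [0, 0, -0.002, 0, 0.056],
  [0, 0, -0.003, 0, 0.056],
  [0, 0, -0.004, 0, 0.056],
  [0, 0, -0.004, 0, 0.056],
])

```text
time_s: 20.95
position: [0.4903, -0.2844, 0.0327]
orientation: [-0.001, 0.693, 0.721, 0.0]
force: [-12.7, 7.2, 21.6]
opening: 0.0603
gripper_force: 45.0
```

Hard stop at seat height. Unload, release, rise, and look.

servo_tool([
  [0, 0, 0.003, 0, 0.056],
  [0, 0, 0.004, 0, 0.056],
  [0, 0, 0.004, 0, 0.066],
  [0, 0, 0.004, 0, 0.076],
  [0, 0, 0.004, 0, 0.0878],
  [0, 0, 0.004, 0, 0.0878],
  [0, 0, 0.02, 0, 0.0878],
  [0, 0, 0.05, 0, 0.0878],
  [0, 0, 0.09, 0, 0.0878],
  [0, 0, 0.13, 0, 0.0878],
  [0.01, 0.04, 0.15, 0, 0.0878],
  [0.02, 0.08, 0.17, 0, 0.0878],
])

```text
time_s: 22.15
position: [0.5109, -0.2051, 0.2025]
orientation: [0.002, 0.695, 0.719, 0.001]
force: [-0.1, -0.3, 0.0]
opening: 0.0877
gripper_force: 0.0
```

servo_tool([
  [0, 0.05, 0, 0, 0.0878],
  [0, 0.1, 0, 0, 0.0878],
  [0, 0.15, 0, 0, 0.0878],
  [0, 0.2, 0, 0, 0.0878],
  [0, 0.25, 0, 0, 0.0878],
  [0, 0.3, 0, 0, 0.0878],
  [0, 0.35, 0, 0, 0.0878],
  [0, 0.36, 0, 0, 0.0878],
  [0, 0.36, 0, 0, 0.0878],
])

```text
time_s: 23.05
position: [0.5105, 0.1564, 0.2001]
orientation: [0.0, 0.692, 0.722, 0.0]
force: [-0.3, 0.5, 0.5]
opening: 0.0878
gripper_force: 0.0
```

```bash
python3 - <<'E'
from h import *
s=snap("side"); t=snap("top"); o=observe(); print(o["position"],o["time_s"],o["force"])
b=lambda d,p,w,h,k:cv2.resize(d["bgr"][p[1]:p[1]+h,p[0]:p[0]+w],None,fx=k,fy=k,interpolation=cv2.INTER_CUBIC)
cv2.imwrite("pics/f.png",np.hstack([b(s,(305,120),40,60,8),b(t,(390,185),60,60,8)]))
E
```

```text
[0.51086784 0.15398167 0.1998362 ] 23.15 [-0.71758842 -0.12151693  0.2182034 ]
```

View pics/f.png

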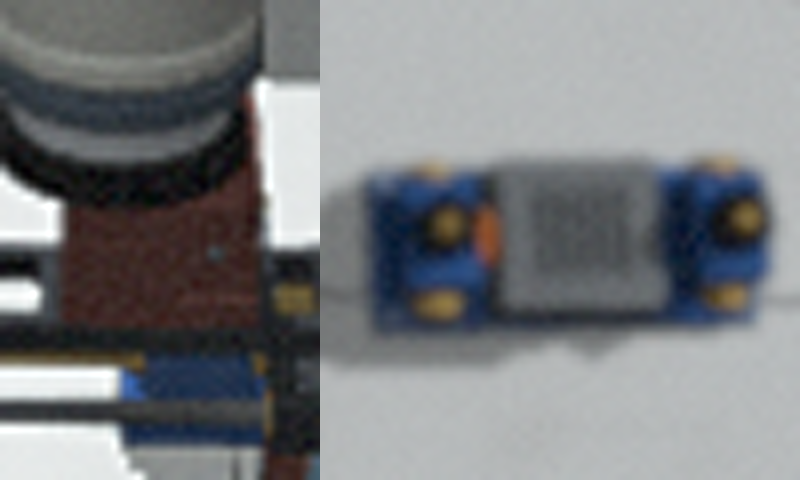

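The top crop shows the cover square between the valves, spanning columns 497–665 with the button on the left. The tool's hard stop at 0.0327 m is the grip height (0.0207) plus the seat height (0.012), so the cover went fully home. Handing in.

```bash
python3 -c "
from h import *
print(close_job())"
```

```text
the job is handed in; nothing more can be done
None
```

The cover is on the manifold, let go, and handed in at about 23 s. The push stopped hard at exactly seat height and the top view shows it square between the valves; I did not see the hooks themselves spring back, and the hand-in returned no verdict.

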